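# Load-test a dispenser return spring and sort it

## Robot

A 6-joint arm with a two-finger parallel gripper is mounted at the origin on the work surface. World frame = base frame: x ahead of the robot, y to its left, z up, the work surface at z = 0. Lengths are in m, angles in rad, forces in N, time in s.
With the tool pointing down it reaches from about 0.275 to 0.75 m from the base axis. Payload 10.2 kg.
Tool frame: the origin (TCP) lies on the centre line of the jaws, within the pads' length; the fingertips stand 8 mm ahead of it and the grasp point (between the pads) lies 11 mm behind it; x points along the fingers, y is the direction in which the jaws open and shut, and the axes are right-handed (so a half turn about x gives the same grasp; the last joint's range is limited). The gripper opens to 88 mm and grips with 3 to 60 N. Pads are 18 mm wide; open, the fingers measure 123 mm over their backs; the gripper's body (75 mm by 187 mm) begins 45 mm behind the grasp point.
Start: joints at [-1.411, 0.313, 1.498, -0, 1.331, -0.223], TCP at [0.196, -0.487, 0.247] pointing down, gripper open.
Joint ranges: [-2.94, 2.94], [-0.97, 2.17], [0.19, 2.56], [-1.23, 4.37], [0.02, 3.11], [-2.88, 2.88]. Speed limits (rad/s): [2.39, 2.39, 3.01, 3.14, 3.14, 3.14].

## Interface

Orientations are given as a 3x3 rotation matrix whose columns are the frame's x, y, z axes.
In Python, from plant import ctrl gives the robot as it stands.
- The arm moves only by the shell command python3 -m crank 'ROWS' [FORCE]. ROWS is JSON, a list that holds one entry, the list of rows, each a list of 7 numbers: the opening, from 0 (shut) to 1 (fully open), then the shift along the tool's x, y, z in m, then the turn, a rotation vector about the tool's x, y, z in degrees. A call has 1 to 20 rows; each row is the pose to reach, as a shift and turn from the pose commanded when the call began, along the tool's axes at that moment; what a row does not reach only later rows make up. A row lasts 1/12 s, in which the tool goes at most 41.7 mm and 7.16 degrees, less where a joint would pass 70% of its speed; a pose out of reach is approached as far as the arm can. A call with a gripper value outside its range is refused whole. The fingers move at their own pace and stop on an object; FORCE is the grip in N (left out, the last holds). Time passes only in rows, so rows that repeat a pose let the fingers close. It gives the time, the measured TCP pose, the force and the opening at its end, in the units of the state.
- ctrl.get_obs(): the state, without advancing time (a new reading comes with each control period).
- ctrl.camera(name): name is "scene" or "side" or "wrist"; returns a dict with "frame" (384x512x3 uint8, red, green, blue), "fx", "fy", "cx", "cy" (pixels), "dist" ([k1, k2, p1, p2, k3] as OpenCV has them; the pictures are not rectified), "R" (3x3) and "t" (3): a world point X has camera coordinates R X + t. Camera axes: x right, y down, z forward; pixel columns grow to the right and rows downward; lengths in m; the calibration is good to about 2 mm. A picture is of the moment at which its call begins. There is no depth.
- ctrl.sign_off(): hands the job in, once; it reports no verdict.
The state is a dict: "clock": time; "q": joint angles; "joint_velocities": joint speeds; "tau": joint torques, N m; "position": TCP position; "tool_rot": TCP orientation; "force": force on the tool from outside, world axes, zero at the start; "moment": the same for the moment, N m; "gripper_width": opening from 0.0 (shut) to 1.0 (fully open).
Only numpy, scipy, OpenCV 4.12 (cv2) and the standard library are available. Lean on these libraries where they do the work, as an engineer would, in place of code of your own. Each camera call takes 0.05 s, during which the arm holds its last target. There are 200 camera calls.

## Task

Set the return spring cartridge over the spigot of the spring tester and press its cap straight down with a steady load of about 13 N, never letting the tester take more than 17 N, so that the drag needle records how far the spring gave; move the needle with the spring only, never with the robot. If the needle stopped short of the reference mark the spring is sound: stand it upright in the square tray. If the needle went past the mark the spring is tired: stand it upright in the round dish; knock nothing else about.

Things in the scene. Friction and masses are not known exactly. Their poses are not given: they have to be found in the camera images.
- spring: Loose return spring cartridge, 0.12 kg, 80 mm tall, stands upright on the bench. Aluminium sleeve 30 mm across, 24 mm tall, with an 18 mm bore 20 mm deep open underneath; bare steel coil 27 mm across (24 to 62 mm up); white plastic cap 50 mm across, 18 mm tall (62 to 80 mm up), to hold it by; it may also be pressed while held. Origin: centre of the sleeve's underside, z up
- spring_top (a point): centre of the cap's top face, 80 mm above the spring's origin when unloaded. The cap slides down at most 22 mm against the coil (0.9 N/mm plus a preload) and comes back by itself. The preload cannot be seen and may be anything from 1 N (tired: 13 mm of travel at 13 N) to 10 N (sound: 3.5 mm at 13 N)
- tester: Spring tester, fixed: dark steel plate 120 mm (x) by 200 mm (y), 20 mm thick. Origin: on the bench under the spigot; z up. On its +y side a white upright scale board (38 to 123 mm along y, 14 mm to the -x side, top 112 mm above the bench) with the drag needle on its +x face
- tester_pin (a point): foot of the tester's spigot, centre, on the plate's top face (20 mm above the bench), axes as the tester's. The spigot is 14 mm across, 14 mm tall, with a tapered tip; the sleeve goes over it with 2 mm of room all round and stands on the plate. A seated spring has its origin here, its cap 82 to 100 mm above the bench
- needle (a joint): drag needle, rad, 0 = level; hinge 50 mm along the tester's y, 77.5 mm above the bench. Inner arm ends 20.5 mm from the spigot's axis, 2 mm under a seated cap's rim; the cap carries it down, the 60 mm pointer rises (value grows: about 0.06 at 3.5 mm of cap travel, 0.23 at 8 mm, 0.43 at 13 mm) and stays there by friction. Fingers on the tester's -x and +x sides of the cap clear it
- tester_mark (a point): reference mark: the thick black bar on the scale board just beyond the pointer's tip; the pointer points at it when the needle reads 0.235 rad
- tray: square open steel tray, 140 mm by 140 mm, walls 28 mm tall and 4 mm thick, floor 5 mm, fixed; origin under its centre. For sound springs
- dish: round open steel dish, 144 mm across, wall 28 mm tall and 4 mm thick, floor 5 mm, fixed; origin under its centre. For tired springs
- bottle: amber glass reagent bottle, 60 mm across, 130 mm tall, loose; origin under its centre
- jar: small clear jar with a screw cap, 42 mm across, 50 mm tall, loose; origin under its centre
- marker: white felt marker with a black cap lying on the bench, 125 mm long, loose; origin at mid length underneath, x along it
- spatula: steel lab spatula lying on the bench, 160 mm long, loose; x along it
- beaker: empty glass beaker, 70 mm across, 90 mm tall, loose; origin under its centre
Mind the look-alikes: they are no part of the job. What is shaped like the spring but purple is not meant. Leave any orange look-alike of the tester alone.

How it is judged:
By the outcome, as a careful person would: the job done as asked, in the order asked, and still so for the second after the job is handed in, with the robot touching nothing.
It also fails if it takes over 61 s, if anything falls off the work surface, if the arm or the gripper's body presses on something with over 40 N, if the wrist force passes 120 N, or if a joint passes its speed limit or range.

## Working session

There is one attempt and no reset: what is moved stays moved. The work goes in short steps, Python scripts to look and compute and a shell command to move; the robot and the scene stay as the last step left them, time stands still between calls to the robot, and variables do not carry over. Pictures are saved under pics/ and viewed, about 8 in all and at most 12, crops included, and the job is handed in when it is done.

```bash
ls; mkdir -p pics
cat > h.py <<'E'
import numpy as np, cv2
from plant import ctrl
def grab(n,save=None):
    c=ctrl.camera(n)
    if save: cv2.imwrite('pics/'+save,c['frame'][:,:,::-1])
    return c
def K(c): return np.array([[c['fx'],0,c['cx']],[0,c['fy'],c['cy']],[0,0,1.]])
def ray(c,uv):
    p=cv2.undistortPoints(np.array([[uv]],float),K(c),np.array(c['dist'],float))[0,0]
    R=np.array(c['R']);t=np.array(c['t'])
    return -R.T@t, R.T@np.array([p[0],p[1],1])
def onz(c,uv,z):
    o,d=ray(c,uv); return o+d*(z-o[2])/d[2]
def tri(c1,u1,c2,u2):
    o1,d1=ray(c1,u1);o2,d2=ray(c2,u2)
    s=np.linalg.lstsq(np.c_[d1,-d2],o2-o1,rcond=None)[0]
    a=o1+s[0]*d1;b=o2+s[1]*d2
    return (a+b)/2,np.linalg.norm(a-b)
def proj(c,X):
    return cv2.projectPoints(np.array([X],float),cv2.Rodrigues(np.array(c['R'],float))[0],np.array(c['t'],float),K(c),np.array(c['dist'],float))[0][0,0]
def togo(target):
    o=ctrl.get_obs(); return np.array(o['tool_rot']).T@(np.array(target)-np.array(o['position']))
E
python3 - <<'E'
from h import *
a=grab('scene');b=grab('side')
cv2.imwrite('pics/a.png',cv2.resize(a['frame'][:,:,::-1],(800,600)))
cv2.imwrite('pics/b.png',cv2.resize(b['frame'][:,:,::-1],(800,600)))
o=ctrl.get_obs();print(o['clock'],np.round(o['tool_rot'],3),o['position'],o['force'])
for c in(a,b):print(-np.array(c['R']).T@c['t'])
E
```

```text
pics
0.1 [[-0.     0.374 -0.928]
 [ 0.001 -0.928 -0.374]
 [-1.    -0.001 -0.   ]] [ 0.19605645 -0.48678836  0.24623291] [-0.25827155  0.4776326  -0.57085034]
[0.9798528  0.61384943 1.25593632]
[0.1970683  1.01077194 0.93631134]
```

View pics/a.png

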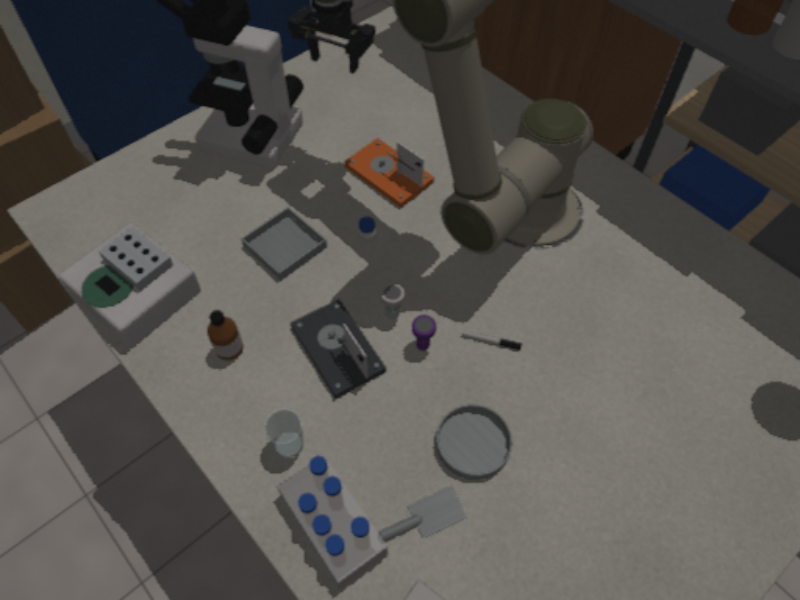

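View pics/b.png

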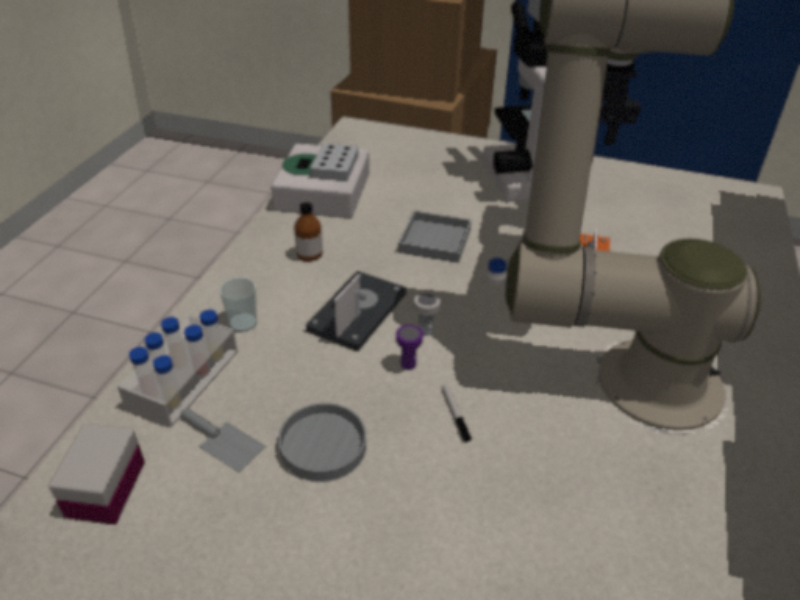

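The candidates are the white-capped cartridge at scene (393,293) / side (427,300) and the purple one at scene (424,325). The white one fits, with its aluminium sleeve and white cap. The dark tester is at scene (338,348), and the orange one at (390,170) is the look-alike. I'll confirm with one crop.

Run:
```python
from h import *
a=cv2.imread('pics/a.png')
a=grab('scene')['frame'][:,:,::-1];b=grab('side')['frame'][:,:,::-1]
A=cv2.resize(a[180:260,182:282],None,fx=4,fy=4,interpolation=cv2.INTER_CUBIC)
B=cv2.resize(b[165:245,190:290],None,fx=4,fy=4,interpolation=cv2.INTER_CUBIC)
im=np.hstack([A,B])
im=np.clip(im*1.7,0,255).astype(np.uint8)
cv2.imwrite('pics/c.png',im)
```

```text
(no output)
```

View pics/c.png

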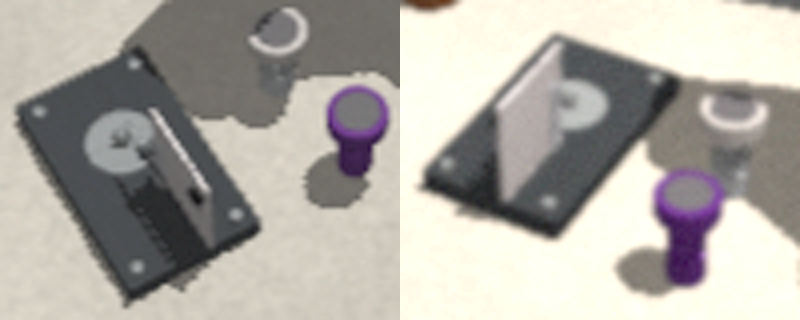

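Confirmed: the cap has a white rim and grey top at scene crop (279,32) and side crop (735,108). The spigot disc is at scene crop (121,142), and the screws are at (39,111), (134,63), (236,214) and (137,266).

Run:
```python
from h import *
a=grab('scene');b=grab('side')
A=lambda x,y:(182+(x-1.5)/4,180+(y-1.5)/4)
B=lambda x,y:(190+(x-401.5)/4,165+(y-1.5)/4)
print('cap',tri(a,A(279,32),b,B(735,108)), onz(a,A(279,32),.08),onz(b,B(735,108),.08))
print('purple',onz(a,A(358,109),.08),onz(b,B(688,190),.08))
s=[onz(a,A(*p),.02) for p in[(39,111),(134,63),(236,214),(137,266)]]
print(np.round(s,4)); s=np.array(s)
print('yaw',[np.degrees(np.arctan2(*(q[[1,0]]))) for q in (s[3]-s[0],s[2]-s[1])])
print('spig',onz(a,A(121,142),.02))
print('tray',onz(a,(284/1.5625,246/1.5625),.005),'dish',onz(a,(473/1.5625,443/1.5625),.005),'jar',onz(a,(367/1.5625,223/1.5625),.05))
print(togo([*tri(a,A(279,32),b,B(735,108))[0][:2],.2]))
```

```text
cap (array([0.44749586, 0.00466534, 0.07828149]), np.float64(0.0001592055428758198)) [0.44833637 0.00562674 0.08      ] [0.44696412 0.00657855 0.08      ]
purple [0.45046208 0.1020311  0.08      ] [0.45344812 0.1036263  0.08      ]
[[ 0.6226 -0.0978  0.02  ]
 [ 0.5337 -0.0828  0.02  ]
 [ 0.5633  0.0838  0.02  ]
 [ 0.6515  0.0675  0.02  ]]
yaw [np.float64(80.08630211335519), np.float64(79.91679059282923)]
spig [ 0.59032342 -0.02931935  0.02      ]
tray [ 0.51544507 -0.30021096  0.005     ] dish [0.53028969 0.33127663 0.005     ] jar [ 0.35006374 -0.19498398  0.05      ]
[ 0.04672584 -0.36210863 -0.41684096]
```

```bash
python3 -m crank '[[[1,0.04,-0.362,-0.417,-58,0,0],[1,0.04,-0.362,-0.417,-58,0,0],[1,0.04,-0.362,-0.417,-58,0,0],[1,0.04,-0.362,-0.417,-58,0,0],[1,0.04,-0.362,-0.417,-58,0,0],[1,0.04,-0.362,-0.417,-58,0,0],[1,0.04,-0.362,-0.417,-58,0,0],[1,0.04,-0.362,-0.417,-58,0,0],[1,0.04,-0.362,-0.417,-58,0,0],[1,0.04,-0.362,-0.417,-58,0,0],[1,0.04,-0.362,-0.417,-58,0,0],[1,0.04,-0.362,-0.417,-58,0,0],[1,0.04,-0.362,-0.417,-58,0,0],[1,0.04,-0.362,-0.417,-58,0,0],[1,0.04,-0.362,-0.417,-58,0,0],[1,0.04,-0.362,-0.417,-58,0,0],[1,0.04,-0.362,-0.417,-58,0,0],[1,0.04,-0.362,-0.417,-58,0,0]]]' 20
python3 - <<'E'
from h import *
w=grab('wrist'); cv2.imwrite('pics/d.png',cv2.resize(w['frame'][:,:,::-1],(800,600)))
s=grab('scene');print('bottle',onz(s,(230/1.5625,352/1.5625),0))
o=ctrl.get_obs();print(np.round(o['tool_rot'],3),o['position'],o['force'],o['q'],o['clock'])
for X in([.4475,.005,.08],[.448,.006,.0]):print(proj(w,X)*1.5625)
E
```

```text
clock: 1.8
position: [0.4474, 0.0034, 0.2069]
tool_rot: [[0.0, 0.984, -0.177], [-0.0, -0.177, -0.984], [-1.0, 0.0, 0.0]]
force: [-0.2, 0.5, 0.2]
gripper_width: 0.999
bottle [ 0.76759396 -0.15032585  0.        ]
[[ 0.     0.984 -0.177]
 [-0.    -0.177 -0.984]
 [-1.     0.     0.   ]] [0.44750542 0.00354731 0.20690298] [ 0.22214311  0.62578933 -0.78941751] [-2.54921014e-01  1.80449364e-01  1.77779876e+00 -9.16119004e-05
  1.18301529e+00 -7.73546303e-02] 1.9
[398.96616668 288.77542908]
[399.06698136 261.18215511]
```

View pics/d.png

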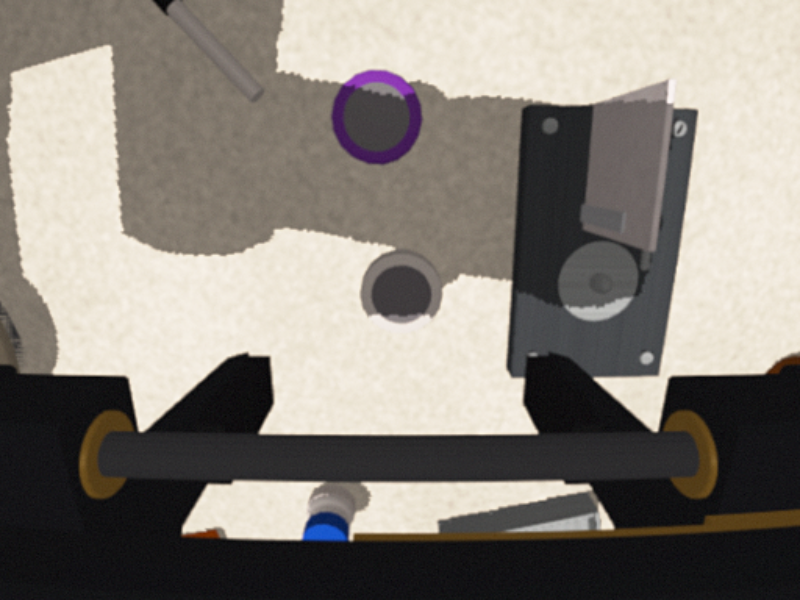

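The wrist view shows the cap centre at (401,288), matching the prediction. The purple cartridge at (377,117) is well clear, and the spigot disc centre is at (598,281).

Run:
```python
from h import *
w=grab('wrist')
f=lambda x,y:((x+.5)/1.5625-.5,(y+.5)/1.5625-.5)
c=onz(w,f(401,288),.08);print(c,'spig',onz(w,f(598,281),.02),onz(w,f(601,283),.034))
print(togo([c[0],c[1],.06]))
s=[onz(w,f(*p),.02) for p in[(550,126),(680,129),(646,358)]];print(s)
```

```text
[0.44873558 0.00559646 0.08      ] spig [ 0.59005888 -0.02973436  0.02      ] [ 0.58644657 -0.02716141  0.034     ]
[ 0.14689537  0.00079539 -0.00206353]
[array([0.56497866, 0.08378419, 0.02      ]), array([0.65519502, 0.06805915, 0.02      ]), array([ 0.62471474, -0.09842129,  0.02      ])]
```

```bash
python3 -m crank '[[[1,0.03,0.001,-0.002,0,0,0],[1,0.06,0.001,-0.002,0,0,0],[1,0.09,0.001,-0.002,0,0,0],[1,0.12,0.001,-0.002,0,0,0],[1,0.14,0.001,-0.002,0,0,0],[1,0.147,0.001,-0.002,0,0,0],[1,0.147,0.001,-0.002,0,0,0],[1,0.147,0.001,-0.002,0,0,0],[0.5,0.147,0.001,-0.002,0,0,0],[0.5,0.147,0.001,-0.002,0,0,0],[0.5,0.147,0.001,-0.002,0,0,0],[0.5,0.147,0.001,-0.002,0,0,0],[0.4,0.147,0.001,-0.002,0,0,0],[0.4,0.147,0.001,-0.002,0,0,0],[0.4,0.147,0.001,-0.002,0,0,0],[0.4,0.147,0.001,-0.002,0,0,0],[0.4,0.147,0.001,-0.002,0,0,0],[0.4,0.147,0.001,-0.002,0,0,0]]]' 30
python3 -c "
from h import *
o=ctrl.get_obs();print(o['position'],o['force'],o['gripper_width'])"
```

```text
clock: 3.45
position: [0.4492, 0.0063, 0.0598]
tool_rot: [[0.0, 0.985, -0.175], [-0.0, -0.175, -0.985], [-1.0, 0.0, 0.0]]
force: [0.4, -0.7, 1.6]
gripper_width: 0.553
[0.44915774 0.00633039 0.05979833] [ 0.35650427 -0.65579024  1.64622804] 0.5533611045354104
```

```bash
python3 -m crank '[[[0.4,-0.03,0,0,0,0,0],[0.4,-0.06,0,0,0,0,0],[0.4,-0.09,0,0,0,0,0],[0.4,-0.09,0.03,0.003,0,0,0],[0.4,-0.09,0.06,0.005,0,0,0],[0.4,-0.09,0.09,0.007,0,0,0],[0.4,-0.09,0.12,0.009,0,0,0],[0.4,-0.09,0.14,0.01,0,0,0],[0.4,-0.09,0.145,0.01,0,0,0],[0.4,-0.09,0.145,0.01,0,0,0],[0.4,-0.09,0.145,0.01,0,0,0],[0.4,-0.09,0.145,0.01,0,0,0],[0.4,-0.09,0.145,0.01,0,0,0]]]' 30
python3 - <<'E'
from h import *
a=grab('scene');b=grab('side');w=grab('wrist')
o=ctrl.get_obs();print(o['position'],o['force'],o['gripper_width'],o['clock'])
p=np.array(o['position'])
for n,c in(('a',a),('b',b),('w',w)):
  for X in(p-[0,0,.06],p+[0,0,.02],[.590,-.0295,.034]):print(n,proj(c,X))
A=a['frame'][170:250,175:255,::-1];B=b['frame'][150:230,190:270,::-1]
im=np.hstack([cv2.resize(x,None,fx=5,fy=5,interpolation=cv2.INTER_CUBIC) for x in(A,B)])
cv2.imwrite('pics/e.png',np.clip(im*1.7,0,255).astype(np.uint8))
E
```

```text
clock: 4.53
position: [0.5892, -0.0285, 0.15]
tool_rot: [[-0.0, 0.985, -0.175], [0.0, -0.175, -0.985], [-1.0, -0.0, -0.0]]
force: [-0.2, -0.7, -1.1]
gripper_width: 0.556
[ 0.58969939 -0.02869655  0.15000769] [-0.45072698  0.22777272 -1.48065206] 0.5538727554085094 4.6833
a [210.41524841 203.68658487]
a [208.2540833  189.35827153]
a [211.5818835  212.81731046]
b [231.92816541 172.58753614]
b [231.48810598 151.07310116]
b [232.21776087 186.57940639]
w [256.0967462  210.45710345]
w [257.0441566  269.43844925]
w [256.24583765 190.3782627 ]
```

View pics/e.png

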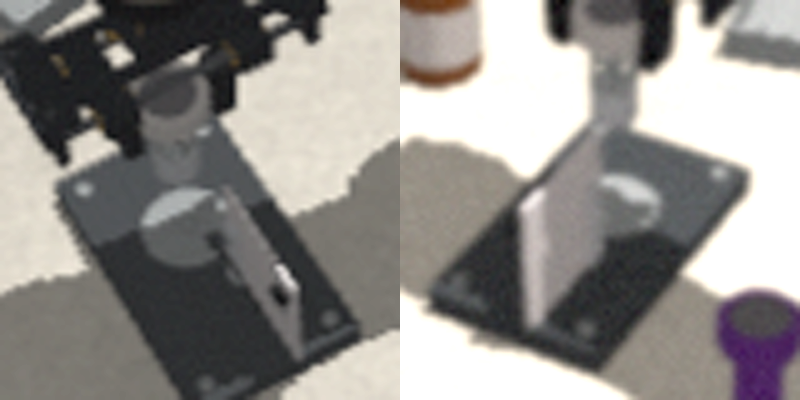

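The sleeve underside is at scene (210,204) and side (232,172), as predicted. The spring hangs over the disc (scene ~211.6,215), so I'll descend gently.

```bash
python3 -m crank '[[[0.4,0.02,0,0,0,0,0],[0.4,0.04,0,0,0,0,0],[0.4,0.05,0,0,0,0,0],[0.4,0.053,0,0,0,0,0],[0.4,0.055,0,0,0,0,0],[0.4,0.056,0,0,0,0,0],[0.4,0.057,0,0,0,0,0],[0.4,0.058,0,0,0,0,0],[0.4,0.059,0,0,0,0,0],[0.4,0.059,0,0,0,0,0],[0.4,0.059,0,0,0,0,0]]]' 30
python3 -m crank '[[[0.4,0.001,0,0,0,0,0],[0.4,0.002,0,0,0,0,0],[0.4,0.003,0,0,0,0,0],[0.4,0.004,0,0,0,0,0],[0.4,0.004,0,0,0,0,0],[0.4,0.004,0,0,0,0,0]]]'
```

```text
clock: 5.6
position: [0.5901, -0.0289, 0.0909]
tool_rot: [[0.0, 0.985, -0.175], [-0.0, -0.175, -0.985], [-1.0, 0.0, -0.0]]
force: [-0.2, 0.2, -0.3]
gripper_width: 0.552
clock: 6.1
position: [0.59, -0.0288, 0.0866]
tool_rot: [[-0.0, 0.985, -0.175], [0.0, -0.175, -0.985], [-1.0, -0.0, -0.0]]
force: [-0.4, 0.6, -1.5]
gripper_width: 0.556
```

```bash
python3 -m crank '[[[0.4,0.001,0,0,0,0,0],[0.4,0.002,0,0,0,0,0],[0.4,0.003,0,0,0,0,0],[0.4,0.004,0,0,0,0,0],[0.4,0.005,0,0,0,0,0],[0.4,0.005,0,0,0,0,0],[0.4,0.005,0,0,0,0,0],[0.4,0.005,0,0,0,0,0]]]'
python3 - <<'E'
from h import *
F=[]
for i in range(12):
    grab('wrist'); F.append(ctrl.get_obs()['force'])
print(np.mean(F,0),np.std(F,0))
E
```

```text
clock: 6.77
position: [0.59, -0.0288, 0.0817]
tool_rot: [[-0.0, 0.985, -0.175], [0.0, -0.175, -0.985], [-1.0, -0.0, -0.0]]
force: [0.0, -0.0, -1.8]
gripper_width: 0.551
[ 0.02917799  0.64191643 -1.39620595] [0.43823155 0.4260538  0.3938078 ]
```

```bash
python3 -m crank '[[[0.4,0.0005,0,0,0,0,0],[0.4,0.001,0,0,0,0,0],[0.4,0.001,0,0,0,0,0],[0.4,0.001,0,0,0,0,0]]]' 40
python3 -m crank '[[[0.4,0.0005,0,0,0,0,0],[0.4,0.0005,0,0,0,0,0],[0.4,0.0005,0,0,0,0,0]]]'
python3 -m crank '[[[0.4,0.0005,0,0,0,0,0],[0.4,0.0005,0,0,0,0,0],[0.4,0.0005,0,0,0,0,0]]]'
python3 -m crank '[[[0.4,0.0005,0,0,0,0,0],[0.4,0.0005,0,0,0,0,0],[0.4,0.0005,0,0,0,0,0]]]'
```

```text
clock: 7.7
position: [0.5901, -0.0289, 0.0808]
tool_rot: [[0.0, 0.985, -0.175], [-0.0, -0.175, -0.985], [-1.0, 0.0, 0.0]]
force: [0.5, 0.8, -1.1]
gripper_width: 0.554
clock: 7.95
position: [0.5901, -0.0289, 0.0803]
tool_rot: [[0.0, 0.985, -0.175], [-0.0, -0.175, -0.985], [-1.0, 0.0, -0.0]]
force: [0.8, 0.5, -1.6]
gripper_width: 0.552
clock: 8.2
position: [0.5902, -0.0288, 0.0799]
tool_rot: [[0.0, 0.985, -0.175], [-0.0, -0.175, -0.985], [-1.0, 0.0, -0.0]]
force: [-0.9, 1.3, 1.6]
gripper_width: 0.552
clock: 8.45
position: [0.5901, -0.0288, 0.0793]
tool_rot: [[0.0, 0.985, -0.175], [-0.0, -0.175, -0.985], [-1.0, 0.0, -0.0]]
force: [0.4, 0.3, 1.1]
gripper_width: 0.55
```

```bash
python3 -m crank '[[[0.4,0.0005,0,0,0,0,0],[0.4,0.001,0,0,0,0,0],[0.4,0.001,0,0,0,0,0],[0.4,0.001,0,0,0,0,0]]]'
python3 -m crank '[[[0.4,0.0005,0,0,0,0,0],[0.4,0.001,0,0,0,0,0],[0.4,0.001,0,0,0,0,0],[0.4,0.001,0,0,0,0,0]]]'
python3 -m crank '[[[0.4,0.0005,0,0,0,0,0],[0.4,0.001,0,0,0,0,0],[0.4,0.001,0,0,0,0,0],[0.4,0.001,0,0,0,0,0]]]'
```

```text
clock: 8.78
position: [0.5901, -0.0289, 0.0783]
tool_rot: [[0.0, 0.985, -0.175], [-0.0, -0.175, -0.985], [-1.0, 0.0, -0.0]]
force: [-0.3, 0.6, 3.8]
gripper_width: 0.551
clock: 9.12
position: [0.5901, -0.0289, 0.0773]
tool_rot: [[0.0, 0.985, -0.175], [-0.0, -0.175, -0.985], [-1.0, 0.0, -0.0]]
force: [0.8, 1.1, 3.8]
gripper_width: 0.548
clock: 9.45
position: [0.5901, -0.0289, 0.0763]
tool_rot: [[0.0, 0.985, -0.175], [-0.0, -0.175, -0.985], [-1.0, 0.0, -0.0]]
force: [0.7, 2.6, 4.6]
gripper_width: 0.551
```

```bash
python3 -m crank '[[[0.4,0.0005,0,0,0,0,0],[0.4,0.001,0,0,0,0,0],[0.4,0.0015,0,0,0,0,0],[0.4,0.002,0,0,0,0,0],[0.4,0.002,0,0,0,0,0],[0.4,0.002,0,0,0,0,0]]]'
python3 -m crank '[[[0.4,0.0005,0,0,0,0,0],[0.4,0.001,0,0,0,0,0],[0.4,0.0015,0,0,0,0,0],[0.4,0.002,0,0,0,0,0],[0.4,0.002,0,0,0,0,0],[0.4,0.002,0,0,0,0,0]]]'
python3 - <<'E'
from h import *
F=[]
for i in range(6):
    w=grab(['wrist','scene'][i%2]); F.append(ctrl.get_obs()['force'])
print(np.mean(F,0),ctrl.get_obs()['position'])
E
```

```text
clock: 9.95
position: [0.5902, -0.0289, 0.0745]
tool_rot: [[0.001, 0.985, -0.175], [-0.0, -0.175, -0.985], [-1.0, 0.001, 0.0]]
force: [-0.2, 1.6, 6.3]
gripper_width: 0.551
clock: 10.45
position: [0.5902, -0.0289, 0.0727]
tool_rot: [[0.001, 0.985, -0.175], [-0.0, -0.175, -0.985], [-1.0, 0.001, 0.0]]
force: [-0.2, 2.3, 8.0]
gripper_width: 0.553
[-0.07860169  1.65753228  8.24760155] [ 0.59026725 -0.02892483  0.07278283]
```

```bash
python3 -m crank '[[[0.4,0.0005,0,0,0,0,0],[0.4,0.001,0,0,0,0,0],[0.4,0.0015,0,0,0,0,0],[0.4,0.002,0,0,0,0,0],[0.4,0.0025,0,0,0,0,0],[0.4,0.003,0,0,0,0,0],[0.4,0.003,0,0,0,0,0],[0.4,0.003,0,0,0,0,0]]]'
python3 - <<'E'
from h import *
F=[]
for i in range(8):
    w=grab('wrist'); F.append(ctrl.get_obs()['force'])
print(np.mean(F,0),ctrl.get_obs()['position'])
E
```

```text
clock: 11.42
position: [0.5903, -0.0288, 0.07]
tool_rot: [[0.001, 0.985, -0.175], [-0.0, -0.175, -0.985], [-1.0, 0.001, 0.0]]
force: [-0.3, 2.4, 10.4]
gripper_width: 0.554
[-0.89300277  2.55820826 10.74875088] [ 0.5903397  -0.02884616  0.07005526]
```

```bash
python3 -m crank '[[[0.4,0.0005,0,0,0,0,0],[0.4,0.001,0,0,0,0,0],[0.4,0.0014,0,0,0,0,0],[0.4,0.0014,0,0,0,0,0],[0.4,0.0014,0,0,0,0,0],[0.4,0.0014,0,0,0,0,0],[0.4,0.0014,0,0,0,0,0],[0.4,0.0014,0,0,0,0,0],[0.4,0.0014,0,0,0,0,0],[0.4,0.0014,0,0,0,0,0]]]'
python3 - <<'E'
from h import *
F=[]
for i in range(12):
    w=grab(['scene','side','wrist'][i%3],'f%d.png'%(i%3)); F.append(ctrl.get_obs()['force'])
print(np.mean(F,0),ctrl.get_obs()['position'])
A=cv2.imread('pics/f0.png')[180:260,175:255]
B=cv2.imread('pics/f1.png')[160:240,190:270]
im=np.hstack([cv2.resize(x,None,fx=5,fy=5,interpolation=cv2.INTER_CUBIC) for x in(A,B)])
cv2.imwrite('pics/g.png',np.clip(im*1.7,0,255).astype(np.uint8))
E
```

```text
clock: 12.65
position: [0.5904, -0.0288, 0.0687]
tool_rot: [[0.001, 0.985, -0.175], [-0.0, -0.175, -0.985], [-1.0, 0.001, -0.0]]
force: [-0.4, 3.2, 11.6]
gripper_width: 0.551
[-1.05325936  2.60926712 11.55207511] [ 0.59037492 -0.02882724  0.06876554]
```

View pics/g.png

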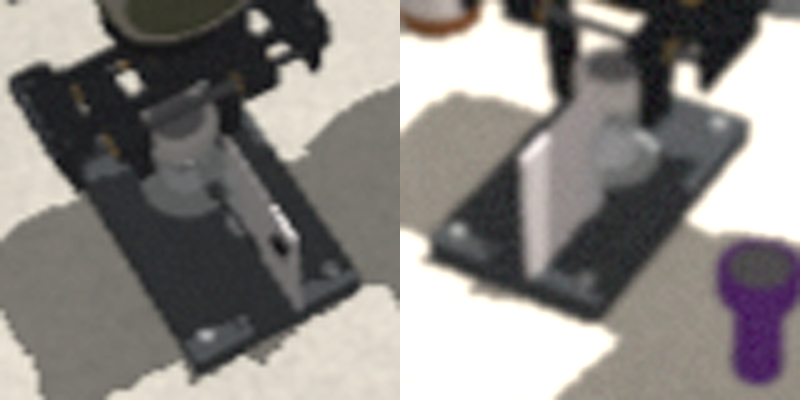

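Tester load is about 13 N (11.55 N plus the 1.4 N free-hanging offset) at about 11 mm of cap travel. Next I release slowly and lift.

```bash
python3 -m crank '[[[0.4,-0.002,0,0,0,0,0],[0.4,-0.004,0,0,0,0,0],[0.4,-0.006,0,0,0,0,0],[0.4,-0.008,0,0,0,0,0],[0.4,-0.01,0,0,0,0,0],[0.4,-0.012,0,0,0,0,0],[0.4,-0.014,0,0,0,0,0],[0.4,-0.02,0,0,0,0,0],[0.4,-0.03,0,0,0,0,0],[0.4,-0.045,0,0,0,0,0],[0.4,-0.07,0,0,0,0,0],[0.4,-0.1,0,0,0,0,0],[0.4,-0.13,0,0,0,0,0],[0.4,-0.13,-0.03,0.0,0,0,0],[0.4,-0.13,-0.07,0.0,0,0,0],[0.4,-0.13,-0.1,0.0,0,0,0],[0.4,-0.13,-0.1,0.0,0,0,0],[0.4,-0.13,-0.1,0.0,0,0,0]]]'
python3 - <<'E'
from h import *
a=grab('scene');
o=ctrl.get_obs();print(o['position'],o['force'],o['gripper_width'],o['clock'])
T=np.array([.590,-.0295,0]);Rz=np.array([[.985,.174,0],[-.174,.985,0],[0,0,1]])
P=lambda x,y,z:T+Rz@np.array([x,y,z])
A=a['frame'][190:250,185:265,::-1]
im=cv2.resize(A,None,fx=10,fy=10,interpolation=cv2.INTER_CUBIC)
cv2.imwrite('pics/i.png',np.clip(im*2.,0,255).astype(np.uint8))
pc=lambda X:np.round((proj(a,X)-[185,190]+.5)*10)
x=-.009
print('hinge',pc(P(x,.05,.0775)))
for r in(0,.06,.235,.35,.43):print(r,pc(P(x,.05+.06*np.cos(r),.0775+.06*np.sin(r))))
E
```

```text
clock: 14.75
position: [0.4909, -0.0113, 0.1988]
tool_rot: [[0.001, 0.985, -0.175], [-0.0, -0.175, -0.985], [-1.0, 0.001, 0.0]]
force: [0.2, -0.2, -1.3]
gripper_width: 0.55
[ 0.49189001 -0.01161806  0.19871279] [ 0.03191789  0.13722206 -0.71396973] 0.5506593515155499 14.8
hinge [362. 265.]
0 [458. 409.]
0.06 [457. 403.]
0.235 [453. 383.]
0.35 [449. 367.]
0.43 [445. 355.]
```

View pics/i.png

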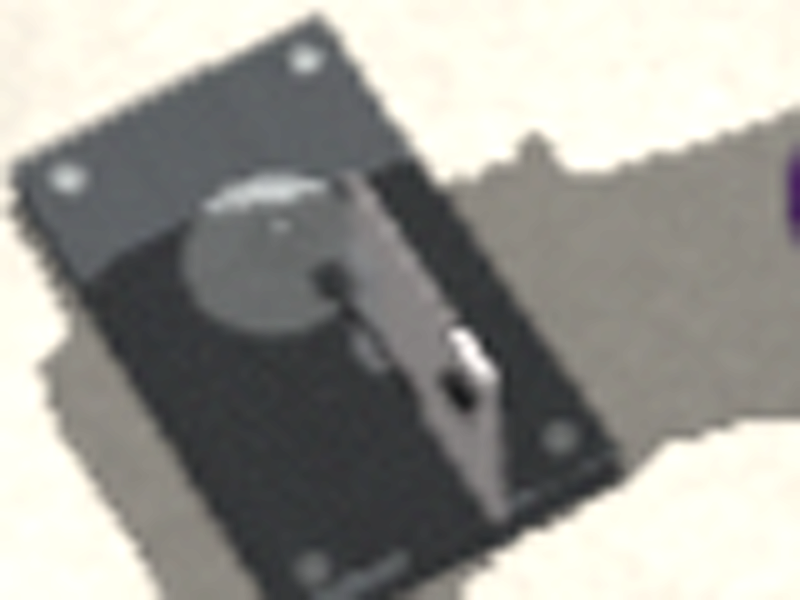

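The scene picture shows the mark at crop (460,390), but the pointer itself is too faint. I'll plan a wrist-camera look at the board's +x face.

```bash
cat >> h.py <<'E'
T0=np.array([.590,-.0295,0]);Rz=np.array([[.985,.174,0],[-.174,.985,0],[0,0,1]])
P=lambda x,y,z:T0+Rz@np.array([x,y,z])
E
python3 - <<'E'
from h import *
from scipy.spatial.transform import Rotation as Ro
w=grab('wrist');o=ctrl.get_obs();Rt=np.array(o['tool_rot']);p=np.array(o['position'])
R=np.array(w['R']);C=-R.T@w['t']
Ct=Rt.T@(C-p);Rc=R@Rt
print('cam in tool',Ct,'axes',np.round(Rc,2))
# tilt th about tool z (fwd axis), image centre aimed at the mark region
for s in(1,-1):
 for th in(25,35,45):
  Rn=Rt@Ro.from_rotvec([0,0,np.radians(s*th)]).as_matrix()
  zc=Rn@Rc[2]; xc=Rn@Rc[1]
  for d in(.22,.28):
    # aim a bit above image centre so the held spring does not cover
    cam=P(-.01,.085,.085)-d*zc
    tcp=cam-Rn@Ct
    print(s,th,d,'look',np.round(zc,2),'tcp',tcp.round(3),'shift tool',np.round(Rt.T@(tcp-p),3))
E
```

```text
cam in tool [-0.13778425 -0.0015206  -0.06973713] axes [[-0.    1.   -0.  ]
 [-0.27  0.    0.96]
 [ 0.96  0.    0.27]]
1 25 0.22 look [ 0.35 -0.34 -0.87] tcp [0.564 0.052 0.152] shift tool [ 0.046  0.059 -0.075]
1 25 0.28 look [ 0.35 -0.34 -0.87] tcp [0.543 0.072 0.205] shift tool [-0.006  0.035 -0.092]
1 35 0.22 look [ 0.5  -0.37 -0.79] tcp [0.553 0.054 0.146] shift tool [ 0.052  0.048 -0.075]
1 35 0.28 look [ 0.5  -0.37 -0.79] tcp [0.523 0.076 0.193] shift tool [ 0.005  0.015 -0.092]
1 45 0.22 look [ 0.62 -0.39 -0.68] tcp [0.543 0.056 0.138] shift tool [ 0.06   0.038 -0.075]
1 45 0.28 look [ 0.62 -0.39 -0.68] tcp [0.505 0.079 0.179] shift tool [ 0.02  -0.003 -0.092]
-1 25 0.22 look [-0.45 -0.2  -0.87] tcp [0.625 0.041 0.151] shift tool [ 0.047  0.122 -0.075]
-1 25 0.28 look [-0.45 -0.2  -0.87] tcp [0.652 0.053 0.204] shift tool [-0.005  0.146 -0.092]
-1 35 0.22 look [-0.59 -0.17 -0.79] tcp [0.636 0.039 0.145] shift tool [ 0.054  0.133 -0.075]
-1 35 0.28 look [-0.59 -0.17 -0.79] tcp [0.671 0.049 0.192] shift tool [ 0.007  0.166 -0.092]
-1 45 0.22 look [-0.72 -0.15 -0.68] tcp [0.646 0.037 0.136] shift tool [ 0.062  0.142 -0.075]
-1 45 0.28 look [-0.72 -0.15 -0.68] tcp [0.689 0.046 0.177] shift tool [ 0.022  0.183 -0.092]
```

```bash
python3 -m crank '[[[0.4,-0.01,0.03,-0.02,0,0,-6],[0.4,-0.01,0.06,-0.04,0,0,-12],[0.4,-0.01,0.09,-0.06,0,0,-18],[0.4,-0.01,0.12,-0.08,0,0,-25],[0.4,-0.01,0.146,-0.08,0,0,-25],[0.4,-0.01,0.146,-0.08,0,0,-25],[0.4,-0.01,0.146,-0.08,0,0,-25],[0.4,-0.01,0.146,-0.08,0,0,-25],[0.4,-0.01,0.146,-0.08,0,0,-25]]]'
python3 - <<'E'
from h import *
w=grab('wrist','wj.png');o=ctrl.get_obs();print(o['position'],o['gripper_width'],np.round(o['q'],2))
c=proj(w,P(-.01,.08,.085));print(c)
x0=int(np.clip(c[0]-80,0,352));y0=int(np.clip(c[1]-60,0,264));print(x0,y0)
im=cv2.resize(w['frame'][y0:y0+120,x0:x0+160,::-1],None,fx=5,fy=5,interpolation=cv2.INTER_CUBIC)
cv2.imwrite('pics/j.png',np.clip(im*1.8,0,255).astype(np.uint8))
for r in(0,.06,.235,.35,.43):
  for L in(0,.06): print(r,L,((proj(w,P(-.009,.05+L*np.cos(r),.0775+L*np.sin(r)))-[x0,y0]+.5)*5).round())
E
```

```text
clock: 15.6
position: [0.6492, 0.0417, 0.2078]
tool_rot: [[-0.416, 0.893, -0.175], [0.074, -0.159, -0.985], [-0.907, -0.422, 0.0]]
force: [-0.9, 0.5, -1.3]
gripper_width: 0.553
[0.64903626 0.04174258 0.20843272] 0.5462659145270771 [-0.12  0.9   0.7   0.02  1.98  0.06]
[256.4638537  184.85292584]
176 124
0 0 [425. 444.]
0 0.06 [426. 145.]
0.06 0 [425. 444.]
0.06 0.06 [418. 148.]
0.235 0 [425. 444.]
0.235 0.06 [395. 164.]
0.35 0 [425. 444.]
0.35 0.06 [380. 181.]
0.43 0 [425. 444.]
0.43 0.06 [369. 195.]
```

View pics/j.png

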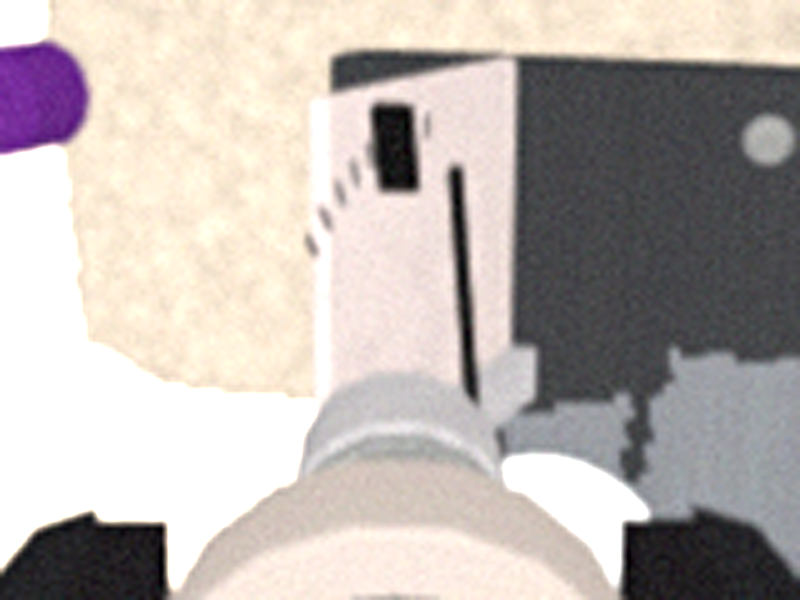

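The crop shows the black mark at (397,147) and the needle pointer running from (472,395) to (456,168). Parallax matters here, so I'll solve for the plane and angle.

Run:
```python
from h import *
w=grab('wrist')
f=lambda x,y:(176+(x-2)/5,124+(y-2)/5)
def plane(uv,x):
    o,d=ray(w,uv);o=Rz.T@(o-T0);d=Rz.T@d;q=o+d*(x-o[0])/d[0];return q[1:]
np.set_printoptions(precision=4,suppress=True)
for x in(-.016,-.012,-.008,-.004,0,.004,.008):
    v=lambda a:plane(f(*a),x)-[.05,.0775]
    ang=lambda a:(np.arctan2(v(a)[1],v(a)[0]),np.hypot(*v(a)))
    m=ang((397,147));t=ang((428,125));t2=ang((310,245))
    A,B=v((472,395)),v((456,168));d=B-A
    print(x,'mark',np.round(m,3),'tick+',np.round(t,3),'t2',np.round(t2,3),'needle dir',round(np.arctan2(d[1],d[0]),3),'off-axis mm',np.round(1e3*(A[0]*d[1]-A[1]*d[0])/np.hypot(*d),1),'tip r',np.hypot(*B).round(4))
```

```text
-0.016 mark [-0.021  0.059] tick+ [-0.257  0.064] t2 [0.641 0.058] needle dir 0.201 off-axis mm 40.5 tip r 0.0593
-0.012 mark [0.122 0.061] tick+ [-0.111  0.063] t2 [0.717 0.064] needle dir 0.201 off-axis mm 31.4 tip r 0.0564
-0.008 mark [0.254 0.064] tick+ [0.033 0.064] t2 [0.779 0.071] needle dir 0.201 off-axis mm 22.3 tip r 0.0552
-0.004 mark [0.372 0.068] tick+ [0.171 0.066] t2 [0.831 0.077] needle dir 0.201 off-axis mm 13.2 tip r 0.0556
0 mark [0.477 0.073] tick+ [0.297 0.07 ] t2 [0.875 0.084] needle dir 0.201 off-axis mm 4.1 tip r 0.0577
0.004 mark [0.567 0.078] tick+ [0.41  0.074] t2 [0.912 0.091] needle dir 0.201 off-axis mm -5.0 tip r 0.0613
0.008 mark [0.645 0.084] tick+ [0.51  0.079] t2 [0.944 0.098] needle dir 0.201 off-axis mm -14.1 tip r 0.0662
```

Run:
```python
from h import *
w=grab('wrist');o=ctrl.get_obs();Rt=np.array(o['tool_rot']);p=np.array(o['position'])
x0,y0,s=170,135,4
im=np.clip(cv2.resize(w['frame'][y0:y0+145,x0:x0+190,::-1],None,fx=s,fy=s,interpolation=cv2.INTER_CUBIC)*1.6,0,255).astype(np.uint8)
q=lambda X:tuple(int(v) for v in (proj(w,X)-[x0,y0]+.5)*s)
a=np.linspace(0,2*np.pi,60)
for sl,col in((0,(0,0,255)),(.004,(0,180,0))):   # sl: cap pushed back toward palm
  for h,r in((.02,.025),(-.06,.015)):
    pts=[q(p+Rt@np.array([-h-sl,r*np.cos(t),r*np.sin(t)])) for t in a]
    cv2.polylines(im,[np.array(pts)],True,col,1)
for r,col in((.235,(255,0,0)),(.36,(255,0,255)),(.2,(0,200,200))):
  cv2.line(im,q(P(.0018,.05+.035*np.cos(r),.0775+.035*np.sin(r))),q(P(.0018,.05+.06*np.cos(r),.0775+.06*np.sin(r))),col,1)
cv2.imwrite('pics/k.png',im)
```

```text
(no output)
```

View pics/k.png

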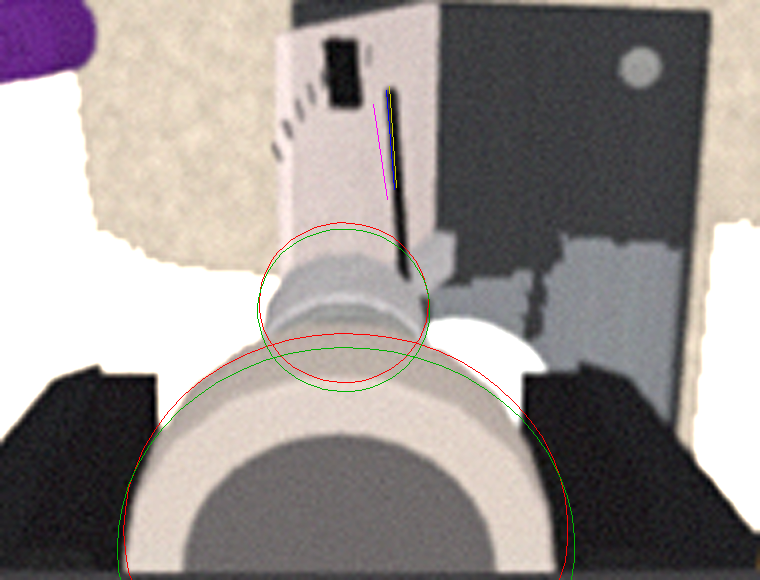

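Run:
```python
from h import *
from scipy.optimize import least_squares
np.set_printoptions(precision=4,suppress=True)
w=grab('wrist');o=ctrl.get_obs();Rt=np.array(o['tool_rot']);p=np.array(o['position'])
g=lambda x,y:(170+(x-1.5)/4,135+(y-1.5)/4)
print('screw',onz(w,g(640,67),.02),'expect .653 .068')
S=[onz(w,g(*q),.02) for q in((710,12),(294,3))];print('plate +y corners',S,'expect',P(.06,.13,.02) ,P(-.06,.13,.02),(Rz.T@(np.array(S)-T0).T).T)
# rows of image-top points: sleeve bottom, sleeve top, cap bottom, cap top
hs=[0,.024,.062,.08];rs=[.015,.015,.025,.025];rows=[253,300,318,380]
def f(v,n=4):
    a,b,c=v;R=[]
    for h,r,row in zip(hs,rs,rows):
        x=h-.071; # along axis from the cap centre
        pt=np.array([.0-.011-a-x*np.cos(c)-r*np.sin(c)*0, 0, b+x*np.sin(c)-r])
        R.append((proj(w,p+Rt@pt)[1]-135+.5)*4-row)
    return R
for c0 in(None,):
    s=least_squares(f,[0,0,0],x_scale=[.001,.001,.01]);print('axial,lateral,tilt',s.x,s.fun)
    s=least_squares(lambda v:f([v[0],v[1],0]),[0,0],x_scale=.001);print('no tilt',s.x,s.fun)
print(f([0,0,0]))
```

```text
screw [0.6526 0.0682 0.02  ] expect .653 .068
plate +y corners [array([0.6719, 0.0802, 0.02  ]), array([0.554 , 0.0986, 0.02  ])] expect [0.6717 0.0881 0.02  ] [0.5535 0.109  0.02  ] [[ 0.0616  0.1223  0.02  ]
 [-0.0577  0.1199  0.02  ]]
axial,lateral,tilt [ 0.0177 -0.0019 -0.0298] [ 0.7595 -0.9058 -0.1295  0.2688]
no tilt [-0.0017  0.006 ] [-0.3141 -2.746   3.5619 -1.0404]
[np.float64(-30.282749839398775), np.float64(-35.720163255878106), np.float64(-37.95501609383541), np.float64(-46.75047708027739)]
```

The needle reads about 0.20 rad, short of the mark, but the force curve (13 N at 11 mm) predicts about 0.36. The close view also shows the spring held several mm towards the tester's -y, and the sideways force rose to 2.6 N. That means the cap rim may have slipped off the needle arm. I'll reseat the spring, centre it by feel on the spigot, and repeat the press.

```bash
python3 -c "
from h import *
np.set_printoptions(precision=4,suppress=True)
print(togo([.590,-.0285,.16]))"
```

```text
[ 0.0637 -0.0209  0.0795]
```

```bash
python3 -m crank '[[[0.4,0,0,0.02,0,0,6],[0.4,0.01,-0.005,0.04,0,0,12],[0.4,0.02,-0.01,0.06,0,0,18],[0.4,0.04,-0.02,0.0795,0,0,25],[0.4,0.0637,-0.0209,0.0795,0,0,25],[0.4,0.0637,-0.0209,0.0795,0,0,25],[0.4,0.0637,-0.0209,0.0795,0,0,25],[0.4,0.0637,-0.0209,0.0795,0,0,25]]]'
python3 - <<'E'
from h import *
w=grab('wrist');o=ctrl.get_obs();print(o['position'],np.round(o['tool_rot'],3))
F=[]
a=grab('scene');b=grab('side')
p=np.array(o['position'])
for n,c,(x,y) in(('a',a,(180,160)),('b',b,(200,120))):
    print(n,[proj(c,p+[0,0,h]) for h in(-.06,.02)])
A=a['frame'][165:225,180:240,::-1];B=b['frame'][130:190,202:262,::-1]
im=np.hstack([cv2.resize(x,None,fx=6.5,fy=6.5,interpolation=cv2.INTER_CUBIC) for x in(A,B)])
cv2.imwrite('pics/l.png',np.clip(im*1.7,0,255).astype(np.uint8))
E
```

```text
clock: 16.47
position: [0.5914, -0.0284, 0.1605]
tool_rot: [[0.002, 0.985, -0.175], [-0.0, -0.175, -0.985], [-1.0, 0.002, 0.0]]
force: [0.3, -0.3, -0.4]
gripper_width: 0.547
[ 0.59170551 -0.0284174   0.16035765] [[ 0.003  0.985 -0.174]
 [-0.001 -0.174 -0.985]
 [-1.     0.003  0.   ]]
a [array([209.69964014, 202.32642551]), array([207.48636481, 187.82516589])]
b [array([231.22406282, 169.81574248]), array([230.7562547 , 148.09839138])]
```

View pics/l.png

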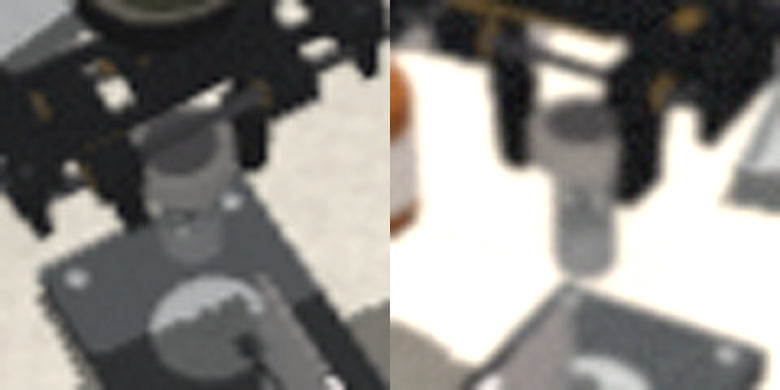

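The fixed cameras show the spring centred in the hand within about 1.5 mm: side sleeve (231.5,169.8) and cap (231,148.3), as predicted. I'll descend over the spigot and feel for the clearance on both sides.

```bash
python3 -m crank '[[[0.4,0.03,-0.001,0,0,0,0],[0.4,0.055,-0.001,0,0,0,0],[0.4,0.062,-0.001,0,0,0,0],[0.4,0.064,-0.001,0,0,0,0],[0.4,0.066,-0.001,0,0,0,0],[0.4,0.068,-0.001,0,0,0,0],[0.4,0.07,-0.001,0,0,0,0],[0.4,0.072,-0.001,0,0,0,0],[0.4,0.074,-0.001,0,0,0,0],[0.4,0.076,-0.001,0,0,0,0],[0.4,0.0775,-0.001,0,0,0,0],[0.4,0.0775,-0.001,0,0,0,0]]]'
cat > probe.py <<'E'
from h import *
F=[]
for i in range(4): grab('wrist');F.append(Rz.T@ctrl.get_obs()['force'])
o=ctrl.get_obs()
print('tester-frame F',np.mean(F,0).round(2),'pos',(Rz.T@(np.array(o['position'])-T0)*1e3).round(2),'clock',o['clock'])
E
python3 probe.py
python3 -m crank '[[[0.4,0,0,-0.0005,0,0,0],[0.4,0,0,-0.001,0,0,0],[0.4,0,0,-0.001,0,0,0]]]' >/dev/null; python3 probe.py
python3 -m crank '[[[0.4,0,0,-0.0005,0,0,0],[0.4,0,0,-0.001,0,0,0],[0.4,0,0,-0.001,0,0,0]]]' >/dev/null; python3 probe.py
python3 -m crank '[[[0.4,0,0,-0.0005,0,0,0],[0.4,0,0,-0.001,0,0,0],[0.4,0,0,-0.001,0,0,0]]]' >/dev/null; python3 probe.py
```

```text
clock: 17.62
position: [0.5893, -0.0282, 0.0812]
tool_rot: [[-0.0, 0.985, -0.175], [0.0, -0.175, -0.985], [-1.0, -0.0, -0.0]]
force: [0.0, 0.5, -2.1]
gripper_width: 0.55
tester-frame F [ 0.48  0.85 -1.49] pos [-0.91  1.18 81.44] clock 17.8167
tester-frame F [ 0.3   0.03 -0.77] pos [-0.9   2.13 81.48] clock 18.2667
tester-frame F [-0.1   0.08 -1.19] pos [-0.96  3.16 81.4 ] clock 18.7167
tester-frame F [-0.14 -0.16 -1.07] pos [-0.93  4.15 81.42] clock 19.1667
```

```bash
for i in 1 2; do python3 -m crank '[[[0.4,0,0,-0.0005,0,0,0],[0.4,0,0,-0.0008,0,0,0],[0.4,0,0,-0.0008,0,0,0]]]' >/dev/null; python3 probe.py; done
```

```text
tester-frame F [-0.23  0.21 -0.86] pos [-0.93  4.94 81.44] clock 19.6167
tester-frame F [-0.31  0.52 -1.25] pos [-0.91  5.73 81.44] clock 20.0667
```

```bash
for i in 1 2; do python3 -m crank '[[[0.4,0,0,-0.0005,0,0,0],[0.4,0,0,-0.0008,0,0,0],[0.4,0,0,-0.0008,0,0,0]]]' >/dev/null; python3 probe.py; done
```

```text
tester-frame F [-0.01 -0.53 -1.32] pos [-0.9   6.51 81.43] clock 20.5167
tester-frame F [ 0.44 -1.13 -1.6 ] pos [-0.9   7.33 81.43] clock 20.9667
```

The sleeve touches the spigot at about +2.0 and +6.0 mm, so true centre is +4.0 mm. The first press was about 3 mm off towards -y, and the needle arm slipped off the rim. I'll centre and press again.

```bash
python3 -m crank '[[[0.4,0,0,0.002,0,0,0],[0.4,0,0,0.0033,0,0,0],[0.4,0,0,0.0033,0,0,0],[0.4,0.001,0,0.0033,0,0,0],[0.4,0.0015,0,0.0033,0,0,0],[0.4,0.002,0,0.0033,0,0,0],[0.4,0.0025,0,0.0033,0,0,0],[0.4,0.003,0,0.0033,0,0,0],[0.4,0.0035,0,0.0033,0,0,0],[0.4,0.004,0,0.0033,0,0,0],[0.4,0.0045,0,0.0033,0,0,0],[0.4,0.005,0,0.0033,0,0,0],[0.4,0.0055,0,0.0033,0,0,0],[0.4,0.006,0,0.0033,0,0,0],[0.4,0.0065,0,0.0033,0,0,0],[0.4,0.007,0,0.0033,0,0,0],[0.4,0.0075,0,0.0033,0,0,0],[0.4,0.0075,0,0.0033,0,0,0]]]' >/dev/null; python3 probe.py
python3 -m crank '[[[0.4,0.0005,0,0,0,0,0],[0.4,0.001,0,0,0,0,0],[0.4,0.0015,0,0,0,0,0],[0.4,0.002,0,0,0,0,0],[0.4,0.0025,0,0,0,0,0],[0.4,0.0025,0,0,0,0,0],[0.4,0.0025,0,0,0,0,0]]]' >/dev/null; python3 probe.py
```

```text
tester-frame F [-0.32  0.12  6.72] pos [-0.71  4.05 74.27] clock 22.6667
tester-frame F [-1.23  0.18  8.76] pos [-0.61  4.03 72.09] clock 23.45
```

```bash
python3 -m crank '[[[0.4,0.0005,0,0,0,0,0],[0.4,0.001,0,0,0,0,0],[0.4,0.0015,0,0,0,0,0],[0.4,0.002,0,0,0,0,0],[0.4,0.002,0,0,0,0,0],[0.4,0.002,0,0,0,0,0]]]' >/dev/null; python3 probe.py
python3 -m crank '[[[0.4,0.0005,0,0,0,0,0],[0.4,0.001,0,0,0,0,0],[0.4,0.0012,0,0,0,0,0],[0.4,0.0012,0,0,0,0,0],[0.4,0.0012,0,0,0,0,0],[0.4,0.0012,0,0,0,0,0],[0.4,0.0012,0,0,0,0,0],[0.4,0.0012,0,0,0,0,0],[0.4,0.0012,0,0,0,0,0],[0.4,0.0012,0,0,0,0,0]]]' >/dev/null; python3 probe.py;python3 probe.py
```

```text
tester-frame F [-2.19  0.41  9.85] pos [-0.55  4.04 70.29] clock 24.15
tester-frame F [-1.66  0.12 11.68] pos [-0.51  4.05 69.24] clock 25.1833
tester-frame F [-2.04 -0.14 11.16] pos [-0.54  4.04 69.2 ] clock 25.3833
```

```bash
python3 -m crank '[[[0.4,-0.002,0,0,0,0,0],[0.4,-0.004,0,0,0,0,0],[0.4,-0.006,0,0,0,0,0],[0.4,-0.008,0,0,0,0,0],[0.4,-0.01,0,0,0,0,0],[0.4,-0.012,0,0,0,0,0],[0.4,-0.016,0,0,0,0,0],[0.4,-0.03,0,0,0,0,0],[0.4,-0.06,0,0,0,0,0],[0.4,-0.1,0,0,0,0,0],[0.4,-0.14,0.01,-0.01,0,0,-6],[0.4,-0.14,0.025,-0.03,0,0,-12],[0.4,-0.14,0.035,-0.055,0,0,-18],[0.4,-0.14,0.046,-0.077,0,0,-25],[0.4,-0.14,0.046,-0.077,0,0,-25],[0.4,-0.14,0.046,-0.077,0,0,-25],[0.4,-0.14,0.046,-0.077,0,0,-25]]]'
python3 - <<'E'
from h import *
w=grab('wrist','wm.png');o=ctrl.get_obs();Rt=np.array(o['tool_rot']);p=np.array(o['position'])
x0,y0,s=190,125,6
im=np.clip(cv2.resize(w['frame'][y0:y0+95,x0:x0+130,::-1],None,fx=s,fy=s,interpolation=cv2.INTER_CUBIC)*1.6,0,255).astype(np.uint8)
q=lambda X:tuple(int(v) for v in (proj(w,X)-[x0,y0]+.5)*s)
for r,col in((.235,(255,0,0)),(.36,(255,0,255))):
  cv2.line(im,q(P(.0018,.054+.035*np.cos(r),.0775+.035*np.sin(r))),q(P(.0018,.054+.06*np.cos(r),.0775+.06*np.sin(r))),col,1)
cv2.imwrite('pics/m.png',im);print(o['clock'],p)
E
```

```text
clock: 26.8
position: [0.6485, 0.0423, 0.2072]
tool_rot: [[-0.417, 0.892, -0.175], [0.074, -0.158, -0.985], [-0.906, -0.423, 0.0]]
force: [1.0, -0.7, -0.7]
gripper_width: 0.553
26.85 [0.64826458 0.04200098 0.20837655]
```

View pics/m.png

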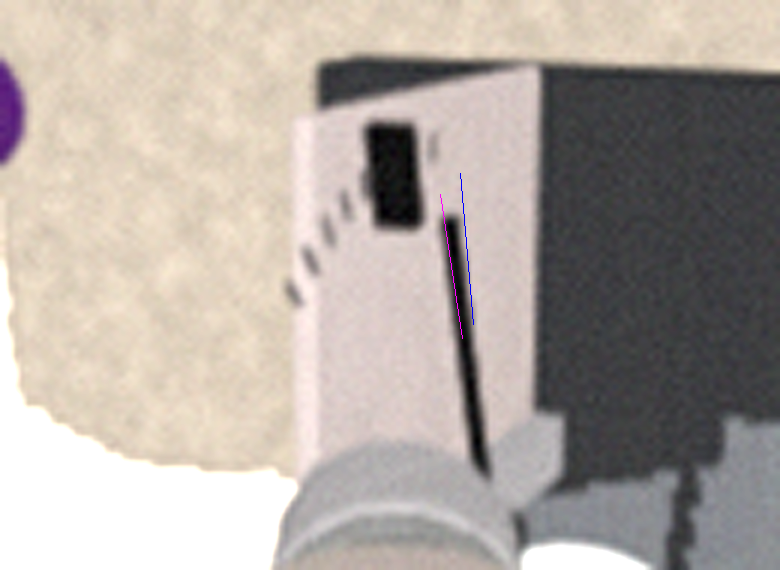

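The needle now runs from (482,470) to (450,218). Its slope of -0.127 against -0.070 before puts it at about 0.30 rad, past the 0.235 mark and in line with the force curve (13 N at about 10.7 mm). The spring is tired, so it goes in the round dish.

Run:
```python
from h import *
np.set_printoptions(precision=4,suppress=True)
a=grab('scene');b=grab('side')
f=lambda x,y:((x+.5)/1.5625-.5,(y+.5)/1.5625-.5)
print(onz(a,f(473,441),.024),onz(b,f(321.5,440),.024))
w=cv2.imread('pics/wm.png')
print(togo([.528,.327,.2]))
o=ctrl.get_obs();Rt=np.array(o['tool_rot']);print(Rt)
```

```text
[0.5343 0.332  0.024 ] [0.5282 0.3397 0.024 ]
[ 0.0795 -0.1487 -0.2597]
[[-0.4141  0.8931 -0.1756]
 [ 0.0739 -0.1593 -0.9845]
 [-0.9072 -0.4207 -0.    ]]
```

```bash
python3 -m crank '[[[0.4,0.01,-0.02,-0.03,0,0,6],[0.4,0.02,-0.04,-0.06,0,0,12],[0.4,0.035,-0.06,-0.09,0,0,18],[0.4,0.045,-0.08,-0.125,0,0,25],[0.4,0.055,-0.1,-0.16,0,0,25],[0.4,0.065,-0.12,-0.195,0,0,25],[0.4,0.072,-0.135,-0.23,0,0,25],[0.4,0.079,-0.147,-0.26,0,0,25],[0.4,0.079,-0.147,-0.268,0,0,25],[0.4,0.079,-0.147,-0.268,0,0,25],[0.4,0.079,-0.147,-0.268,0,0,25],[0.4,0.079,-0.147,-0.268,0,0,25],[0.4,0.079,-0.147,-0.268,0,0,25]]]'
```

```text
clock: 28.03
position: [0.5319, 0.3339, 0.1991]
tool_rot: [[0.0, 0.984, -0.177], [-0.0, -0.177, -0.984], [-1.0, 0.0, -0.0]]
force: [-0.1, 0.2, -1.3]
gripper_width: 0.554
```

```bash
python3 -m crank '[[[0.4,0.03,0,0,0,0,0],[0.4,0.06,0,0,0,0,0],[0.4,0.09,0,0,0,0,0],[0.4,0.11,0,0,0,0,0],[0.4,0.12,0,0,0,0,0],[0.4,0.126,0,0,0,0,0],[0.4,0.129,0,0,0,0,0],[0.4,0.131,0,0,0,0,0],[0.4,0.132,0,0,0,0,0],[0.4,0.133,0,0,0,0,0],[0.4,0.1335,0,0,0,0,0],[0.4,0.134,0,0,0,0,0],[0.4,0.134,0,0,0,0,0],[0.4,0.134,0,0,0,0,0]]]'; python3 probe.py
```

```text
clock: 29.2
position: [0.5314, 0.3355, 0.065]
tool_rot: [[0.0, 0.985, -0.175], [0.0, -0.175, -0.985], [-1.0, 0.0, -0.0]]
force: [-0.2, 0.5, -0.9]
gripper_width: 0.554
tester-frame F [-0.18 -0.34 -0.02] pos [-121.21  349.3    64.95] clock 29.4
```

```bash
python3 -m crank '[[[0.56,0.0003,0,0,0,0,0],[0.58,0.0003,0,0,0,0,0],[0.6,0.0003,0,0,0,0,0],[0.65,0.0003,0,0,0,0,0],[0.7,0.0003,0,0,0,0,0],[0.8,0.0003,0,0,0,0,0],[0.9,0.0003,0,0,0,0,0],[1,0.0003,0,0,0,0,0],[1,0.0003,0,0,0,0,0],[1,-0.02,0,0,0,0,0],[1,-0.05,0,0,0,0,0],[1,-0.08,0,0,0,0,0],[1,-0.11,0,0,0,0,0],[1,-0.15,0,0,0,0,0],[1,-0.15,0,0.04,0,0,0],[1,-0.15,0,0.08,0,0,0],[1,-0.15,0,0.12,0,0,0],[1,-0.15,0,0.12,0,0,0],[1,-0.15,0,0.12,0,0,0]]]'
python3 - <<'E'
from h import *
a=grab('scene');b=grab('side')
A=a['frame'][150:350,150:350,::-1];B=b['frame'][150:350,150:350,::-1]
cv2.imwrite('pics/n.png',np.clip(np.hstack([cv2.resize(x,(400,400),interpolation=cv2.INTER_CUBIC) for x in(A,B)])*1.5,0,255).astype(np.uint8))
E
```

```text
clock: 30.98
position: [0.5104, 0.216, 0.2152]
tool_rot: [[0.0, 0.984, -0.177], [0.0, -0.177, -0.984], [-1.0, 0.0, -0.0]]
force: [0.1, 1.0, 0.1]
gripper_width: 1.0
```

View pics/n.png

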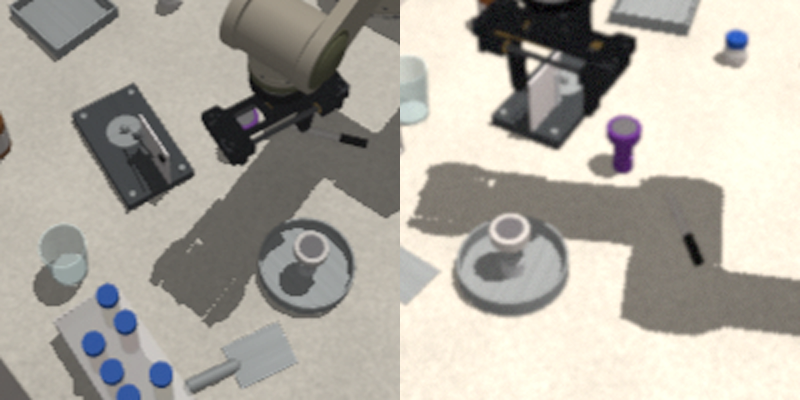

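The spring stands upright in the dish (scene crop (310,250), side crop (508,235)). The other things are where they were, and the gripper is clear of everything.

```bash
python3 -c "
from plant import ctrl
ctrl.sign_off();print(ctrl.get_obs()['clock'])"
```

```text
the job is handed in; nothing more can be done
the job is handed in; nothing more can be done
```

The spring tested as tired, so I stood it upright in the round dish and handed the job in at about 31 s.

- **First press, invalid:** it reached about 13 N, but the needle showed only about 0.20 rad. That disagreed with the roughly 11 mm of cap travel, which should read about 0.36 rad. Feeling for the spigot showed the spring sat about 3 mm off centre, so the needle arm had probably slipped off the cap's rim.
- **Second press, centred:** it held a steady load of about 13 N at roughly 10.7 mm of travel, which gives a preload of about 3 N. No load reading went above about 13 N.
- **Needle:** only the spring was used to move it. After the second press it read about 0.30 rad, past the 0.235 mark. That reading is good to about 0.04 rad and is a little under the roughly 0.34 rad expected from travel.
- **Final check:** the last pictures show the spring upright in the dish, nothing in view knocked about, and the open gripper clear of everything.

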